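# Hold the box lid at its balance point for the hinge screws

### The arm

A 6-joint arm with a two-finger parallel gripper is mounted at the origin on the work surface. World frame = base frame: x ahead of the robot, y to its left, z up, the work surface at z = 0. Lengths are in m, angles in rad, forces in N, time in s.
With the tool pointing down it reaches from about 0.375 to 0.9 m from the base axis. Payload 3.1 kg.
Tool frame: the origin (TCP) lies midway between the tips of the shut fingers; the grasp point (between the pads) lies 19 mm behind it; x points along the fingers, y is the direction in which the jaws open and shut, and the axes are right-handed (so a half turn about x gives the same grasp; the last joint's range is limited). The gripper opens to 87 mm and grips with 3 to 60 N. Pads are 19 mm wide; open, the fingers measure 117 mm over their backs; the gripper's body (75 mm by 190 mm) begins 51 mm behind the grasp point.
Start: joints at [-0.178, 0.527, 1.433, -0, 1.181, -0.178], TCP at [0.625, 0, 0.223] pointing down, gripper open.
Joint ranges: [-3.08, 3.08], [-0.75, 2.2], [0.22, 2.44], [-1.43, 4.57], [0, 2.65], [-2.85, 2.85]. Speed limits (rad/s): [2.79, 2.79, 3.14, 3.14, 3.14, 3.14].

### API

Orientations are given as a unit quaternion [x, y, z, w].
In Python, from rig import get_obs, imaging, robot gives the robot as it stands.
- The arm moves only by the shell command python3 -m inch 'ROWS' [FORCE]. ROWS is JSON, a list of rows, each a list of 3 entries, a list of its own where there are three numbers: the finger opening in mm, from 0 to 87, then the shift along the tool's x, y, z in mm, then the turn, a rotation vector about the tool's x, y, z in degrees. In form: [[grip, [dx, dy, dz], [wx, wy, wz]], ...]. A call has 1 to 12 rows; each row shifts and turns the pose as measured when the row begins, along the tool's axes as they then stand; what a row does not reach is not made up. A row lasts 1/8 s, in which the tool goes at most 62.5 mm and 10.7 degrees, less where a joint would pass 70% of its speed; a pose out of reach is approached as far as the arm can. A call with a gripper value outside its range is refused whole. The fingers move at their own pace and stop on an object; FORCE is the grip in N (left out, the last holds). Time passes only in rows, so rows that do not move let the fingers close. It gives the time, the measured TCP pose, the force and the opening at its end, in the units of the state.
- get_obs(): the state, without advancing time (a new reading comes with each control period).
- imaging.camera(name): name is "scene" or "side" or "wrist"; returns the picture (384x512x3 uint8, red, green, blue); there is no depth.
- imaging.camera_params(name): a dict with "camera_matrix" (3x3 intrinsics, pixels), "xyz" and "rotation" of the camera in the world. Camera axes: x right, y down, z forward; pixel columns grow to the right and rows downward; lengths in m; the calibration is good to about 2 mm. The wrist camera is an equidistant fisheye: a pixel r from the principal point sees the ray r / f radians off the axis. A picture is of the moment at which its call begins: read the wrist's pose just before it. camera_params takes no time and is no camera call; for the wrist camera it gives the pose at the moment of the call.
- robot.hand_in(): hands the job in, once; it reports no verdict.
Trained networks look in the newest picture that a camera, given by its name, has taken for a name from the list of things; names that differ only in an ending like _2 or _b are one class to them, and where a whole thing is asked for, a point or a joint stands for the part that bears it (a point fixed in the world has none). Each returns a list of dicts, best first, with "confidence" (0 to 1); they miss things now and then, are a little off and sometimes report something else, mostly with a low value. They report only what shows in the picture. A call takes as long as a camera call.
- imaging.cut_out(camera, target): "pixels" (384x512 bool, what is visible of it) and "box" ([centre column, centre row, width, height] in pixels, round what is visible of it).
- imaging.tip_of(camera, target): "pixel" ([column, row] in pixels: a listed point, or the origin of a listed thing).
The state is a dict: "time": time; "q": joint angles; "joint_velocities": joint speeds; "joint_torque": joint torques, N m; "position": TCP position; "tool_rot": TCP orientation; "ft_force": force on the tool from outside, world axes, zero at the start; "moment": the same for the moment, N m; "grip_width": finger opening in m.
Only numpy, scipy, OpenCV 4.12 (cv2) and the standard library are available. Lean on these libraries where they do the work, as an engineer would, in place of code of your own. Each camera call takes 0.05 s, during which the arm holds its last target. There are 200 camera calls.

### The job

I am about to swap the hinge screws on this new wooden box, so its hinges must carry no side load. First lower the small till lid inside the box gently until it is fully closed, so that it is clear of the big lid and no screw drops into the till; then take hold of the big lid, which leans back on its hinge stops, swing it forward to its over-centre balance point, where its weight pulls it neither open nor shut, and finish still gripping it there, motionless. Do not let the big lid drop shut, and leave the loose tools and materials around and inside the box where they lie.

Things in the scene. Friction and masses are not known exactly. Their poses are not given: they have to be found in the camera images.
- box: wooden box case standing fixed on a thin rubber mat, hinged lid open. Case 300 mm long (its y axis) x 200 mm deep (x axis), walls 10 mm, rim 98 mm above the bench. Origin under its centre on the bench. Its x axis points to the hinge side (the back), where the big lid stands; -x is its open front. The till, a shallow compartment 80 mm wide with its own lid, fills the -y end between front and back walls; the rest is one open bay
- big_lid (a joint): angle of the big lid, rad: 0 closed, pi/2 with its rim plane upright, 1.80 leaning back on the hinge stops, where it starts. The hinge swings freely, so the lid falls one way or the other unless held. It is a shallow tray-shaped lid, so its balance point comes before upright: at 1.346 (leaning about 13 degrees forward over the box)
- big_lid_hinge (a point): middle of the big lid's hinge pin, 98 mm above the bench, just outside the back wall; axes as those of the box; the pin runs along the box's y axis
- big_lid_edge (a point): middle of the big lid's free (front) edge, half-way through its depth; 203 mm from the hinge pin along the lid. Axes turn with the lid: -x points from the hinge to the free edge, y along the edge, z out of the lid's outer face (its top when closed). The lid is 300 mm long (y), 200 mm wide, 34 mm deep over all (an 8 mm panel with a 12 mm thick rail all round its inner side), 0.5 kg more or less; at this edge it can be gripped across its 34 mm, 17 mm either side of this point
- big_lid_com (a point): the big lid's centre of mass, 103 mm from the hinge pin along the lid and 24 mm towards its outer face; the lid is balanced when this lies straight above the hinge pin. Axes as big_lid_edge
- till_lid (a joint): angle of the till lid, rad: 0 closed (lying level, just below the box rim), 1.57 standing straight up. Stiff wooden pivots: it stays where it is left, and about 1 N at its free edge moves it
- till_lid_hinge (a point): middle of the till lid's pivot line, 87.5 mm above the bench, just inside the box's -y end wall; axes as those of the box; the line runs along the box's x axis
- till_lid_edge (a point): middle of the till lid's free edge, half-way through its thickness, 82 mm from its pivot line. Axes turn with the lid: y points from the pivot to the free edge, x along the edge, z out of its upper face. The lid is a board 176 mm long (x), 82 mm wide and 8 mm thick that turns between the box's front and back walls; closed, its upper face lies 6.5 mm below the rim
- cork_block: cork sanding block 60 x 90 x 30 mm lying in the box's open bay; leave alone. Origin under its centre
- screwdriver: screwdriver, 200 mm, lying in front of the box; leave alone
- screw_tin: round tin of brass screws, 72 mm wide, 22 mm high, in front of the box; leave alone. Origin under its centre
- try_square: try square, 150 mm blade and 110 mm wooden stock, 22 mm high, lying behind the box; leave alone. Origin under the stock's middle
- glue_bottle: bottle of wood glue, 64 mm wide, 170 mm high, standing; leave alone. Origin under its centre
- bench_plane: metal bench plane, 235 x 58 mm, 100 mm high; leave alone. Origin under its centre
- tape_roll: roll of masking tape, 104 mm wide, 25 mm high, lying flat; leave alone. Origin under its centre
- mallet: wooden mallet lying on its side, 300 mm long, 62 mm high; leave alone. Origin on the bench under its handle

How it is judged:
By the outcome, as a careful person would: the job done as asked, in the order asked, and still so for the second after the job is handed in, while the arm keeps its last pose, push and grip.
It also fails if it takes over 58 s, if anything falls off the work surface, if the arm or the gripper's body presses on something with over 40 N, if the wrist force passes 120 N, or if a joint passes its speed limit or range.

## Working session

There is one attempt and no reset: what is moved stays moved. The work goes in short steps, Python scripts to look and compute and a shell command to move; the robot and the scene stay as the last step left them, time stands still between calls to the robot, and variables do not carry over. Pictures are saved under pics/ and viewed, about 8 in all and at most 12, crops included, and the job is handed in when it is done.

```bash
ls; mkdir -p pics; python3 - <<'E'
from rig import get_obs, imaging, robot
import cv2,numpy as np
np.set_printoptions(precision=4,suppress=True)
ims=[]
for c in("scene","side"):
    im=imaging.camera(c); cv2.imwrite(f"pics/{c}0.png",im[...,::-1])
    p=imaging.camera_params(c); print(c,p)
    for t in("box","big_lid_hinge","big_lid_edge","till_lid_hinge","till_lid_edge","big_lid_com","cork_block","glue_bottle","bench_plane","mallet"):
        r=imaging.tip_of(c,t)[:2]; print(t,[(np.round(a["pixel"],1),round(a["confidence"],2)) for a in r])
o=get_obs();print(o)
a=cv2.imread("pics/scene0.png");b=cv2.imread("pics/side0.png");
cv2.imwrite("pics/both.png",np.hstack([a,b])[:, :])
E
```

```text
pics
scene {'camera_matrix': array([[438.8817,   0.    , 261.6187],
       [  0.    , 438.8817, 186.1018],
       [  0.    ,   0.    ,   1.    ]]), 'xyz': array([ 1.4326, -0.2577,  1.5088]), 'rotation': array([ 0.7788,  0.5576, -0.1709, -0.231 ])}
box [(array([269.4, 198.5]), 0.77)]
big_lid_hinge [(array([292.7, 184.6]), 0.7)]
big_lid_edge [(array([313.2, 151.1]), 0.95), (array([359.1, 173.5]), 0.2)]
till_lid_hinge [(array([267.5, 218. ]), 0.63)]
till_lid_edge [(array([273.1, 201. ]), 0.97)]
big_lid_com [(array([304.9, 166.5]), 0.78)]
cork_block [(array([291. , 184.8]), 0.66), (array([266.8, 194.2]), 0.52)]
glue_bottle [(array([135., 205.]), 0.7)]
bench_plane [(array([141.5, 263.4]), 0.63)]
mallet [(array([350.9, 132.8]), 0.57)]
side {'camera_matrix': array([[461.0218,   0.    , 254.8431],
       [  0.    , 461.0218, 192.761 ],
       [  0.    ,   0.    ,   1.    ]]), 'xyz': array([-0.0948, -0.6628,  1.0902]), 'rotation': array([ 0.8617, -0.3498,  0.1381, -0.3407])}
box [(array([242.3, 204.9]), 0.69)]
big_lid_hinge [(array([227.2, 168.1]), 0.7)]
big_lid_edge [(array([211.5, 108.6]), 0.96)]
till_lid_hinge [(array([282.9, 171. ]), 0.66)]
till_lid_edge [(array([281.4, 151.9]), 0.87)]
big_lid_com [(array([216.2, 132.8]), 0.83)]
cork_block [(array([235.4, 208. ]), 0.82)]
glue_bottle [(array([346.6, 352.8]), 0.79), (array([275.9, 258.4]), 0.46)]
bench_plane [(array([410.4, 287.4]), 0.56)]
mallet [(array([106.7, 166.2]), 0.64)]
{'time': 1.1, 'q': array([-0.1785,  0.5275,  1.4327,  0.    ,  1.1814, -0.1785]), 'joint_velocities': array([ 0.0014,  0.0011,  0.0008,  0.0001, -0.0006, -0.0005]), 'joint_torque': array([ -0.0003, -44.0032, -17.6987,   0.0634,   0.0505,  -0.    ]), 'position': array([0.625 , 0.    , 0.2225]), 'tool_rot': array([ 0.5,  0.5, -0.5,  0.5]), 'ft_force': array([ 0.4962,  0.6969, -0.3667]), 'moment': array([-0.0469, -0.003 ,  0.0714]), 'grip_width': 0.08693253470791815}
```

View pics/scene0.png

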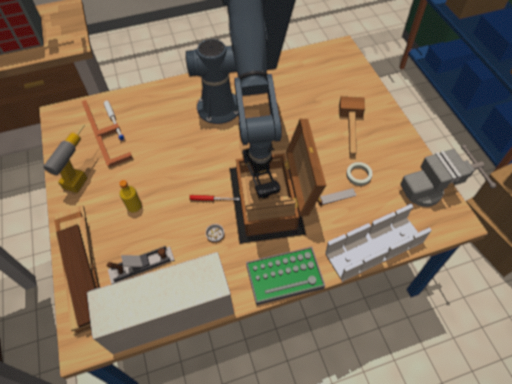

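View pics/side0.png

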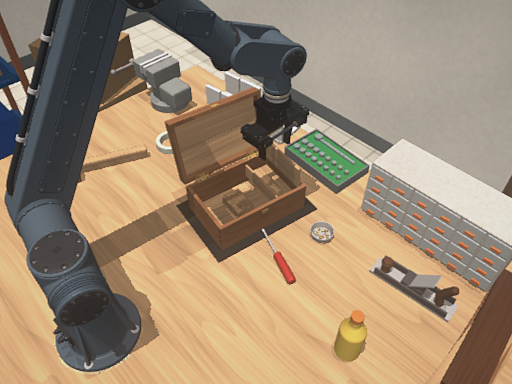

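The gripper hangs over the box. The big lid leans back on the robot's left (scene ~[313,151]) and the till is at the far end from the robot, with its lid up near scene [273,201] / side [281,152]. Next I triangulate.

```bash
cat > h.py <<'E'
from rig import get_obs, imaging, robot
import cv2,numpy as np
from scipy.spatial.transform import Rotation as R
np.set_printoptions(precision=4,suppress=True)
def ray(c,px):
    p=imaging.camera_params(c);K=p["camera_matrix"];M=R.from_quat(p["rotation"]).as_matrix() if np.size(p["rotation"])==4 else p["rotation"]
    u=np.array([(px[0]-K[0,2])/K[0,0],(px[1]-K[1,2])/K[1,1]])
    if c=="wrist":
        r=np.linalg.norm(u); d=np.array([*(u/r*np.sin(r)),np.cos(r)])
    else: d=np.array([*u,1.])
    d=M@d; return np.array(p["xyz"]),d/np.linalg.norm(d)
def tri(rs):
    A=sum(np.eye(3)-np.outer(d,d) for o,d in rs);b=sum((np.eye(3)-np.outer(d,d))@o for o,d in rs)
    x=np.linalg.solve(A,b);return x,[round(1e3*np.linalg.norm(np.cross(x-o,d)),1) for o,d in rs]
def onz(r,z): o,d=r; return o+d*(z-o[2])/d[2]
def proj(c,X):
    p=imaging.camera_params(c);K=p["camera_matrix"];M=R.from_quat(p["rotation"]).as_matrix() if np.size(p["rotation"])==4 else p["rotation"]
    v=M.T@(np.array(X)-p["xyz"])
    if c=="wrist":
        t=np.arctan2(np.hypot(v[0],v[1]),v[2]);n=np.hypot(v[0],v[1]);v=np.array([v[0]/n*t,v[1]/n*t,1])
    return K[:2,:2]@(v[:2]/v[2])+K[:2,2]
E
python3 - <<'E'
from h import *
for c in("scene","side","wrist"): im=imaging.camera(c)
cv2.imwrite("pics/w0.png",im[...,::-1])
print(imaging.camera_params("wrist"))
Z={"big_lid_hinge":.098,"till_lid_hinge":.0875,"box":0,"cork_block":None}
for t in("box","big_lid_hinge","till_lid_hinge","big_lid_edge","till_lid_edge","big_lid_com"):
    px={}
    for c in("scene","side","wrist"):
        r=imaging.tip_of(c,t)
        if r: px[c]=ray(c,r[0]["pixel"]); print(t,c,np.round(r[0]["pixel"],1),round(r[0]["confidence"],2), onz(px[c],Z[t]) if t in Z else "")
    if len(px)>1: print(t,"all",*tri(list(px.values())), "ss",*tri([px[c] for c in("scene","side") if c in px]))
E
```

```text
{'camera_matrix': array([[297.3186,   0.    , 251.2881],
       [  0.    , 297.3186, 190.663 ],
       [  0.    ,   0.    ,   1.    ]]), 'xyz': array([0.6266, 0.0837, 0.3854]), 'rotation': array([ 0.9882, -0.0002,  0.0001,  0.1532])}
box scene [349.8 131.5] 0.55 [0.3373 0.5149 0.    ]
box side [243.8 206. ] 0.55 [0.552  0.0531 0.    ]
box all [0.5223 0.22   0.1226] [np.float64(207.9), np.float64(207.9)] ss [0.5223 0.22   0.1226] [np.float64(207.9), np.float64(207.9)]
big_lid_hinge scene [289.9 183.2] 0.59 [0.5705 0.1359 0.098 ]
big_lid_hinge side [228.8 164.7] 0.66 [0.5784 0.147  0.098 ]
big_lid_hinge wrist [198.4  37.9] 0.77 [0.5762 0.1454 0.098 ]
big_lid_hinge all [0.575  0.1399 0.1044] [np.float64(5.8), np.float64(2.1), np.float64(4.7)] ss [0.5732 0.1368 0.1058] [np.float64(3.3), np.float64(3.3)]
till_lid_hinge scene [269.2 217.8] 0.95 [0.6834 0.0119 0.0875]
till_lid_hinge side [413.  287.7] 0.7 [ 0.6165 -0.4975  0.0875]
till_lid_hinge wrist [310.7 164.4] 0.63 [0.6883 0.0177 0.0875]
till_lid_hinge all [ 0.6986 -0.1545 -0.0346] [np.float64(194.0), np.float64(320.4), np.float64(143.
[... 183 characters left out ...]
.39 
big_lid_edge all [0.5933 0.1452 0.3262] [np.float64(43.1), np.float64(44.5), np.float64(68.0)] ss [0.5835 0.2011 0.2928] [np.float64(3.2), np.float64(3.2)]
till_lid_edge scene [272.8 204.2] 0.66 
till_lid_edge side [281.5 150.8] 0.7 
till_lid_edge wrist [316.7 184.9] 0.68 
till_lid_edge all [0.679  0.0226 0.1728] [np.float64(3.6), np.float64(2.1), np.float64(3.4)] ss [0.6811 0.0242 0.1721] [np.float64(2.1), np.float64(2.1)]
big_lid_com scene [307.4 166.5] 0.94 
big_lid_com side [216.7 131.3] 0.68 
big_lid_com wrist [193.6  40.3] 0.65 
big_lid_com all [0.5842 0.1656 0.2082] [np.float64(26.2), np.float64(24.3), np.float64(44.7)] ss [0.5822 0.197  0.1986] [np.float64(2.3), np.float64(2.3)]
```

View pics/w0.png

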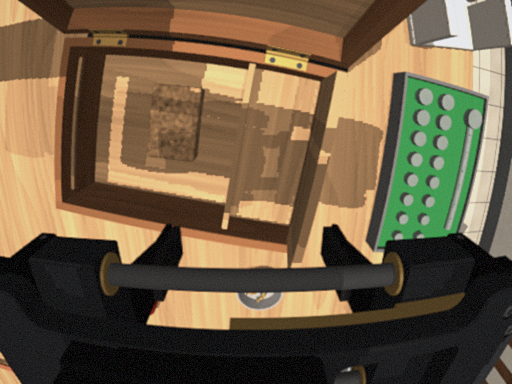

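The wrist view shows the rim corners at about (65,37), (335,72), (290,243), (60,205). The till lid stands nearly edge-on at right (~315,165), and the cork is at (177,122). I compute the box yaw from the hinge line and corners.

```bash
python3 - <<'E'
from h import *
for n,px in dict(bl=(65,36),br=(336,74),fl=(60,205),fr=(290,243),hA=(110,36),hB=(287,56)).items():
    print(n,onz(ray("wrist",px),.098))
im=cv2.imread("pics/w0.png")[20:290,200:400]
im2=cv2.imread("pics/side0.png")[70:260,150:340]
im3=cv2.imread("pics/scene0.png")[110:250,220:340]
f=lambda a:cv2.resize(a,(int(a.shape[1]*560/a.shape[0]),560),interpolation=cv2.INTER_CUBIC)
cv2.imwrite("pics/c1.png",cv2.resize(np.hstack([f(im),f(im2)]),(800,460)))
E
```

```text
bl [0.4244 0.1687 0.098 ]
br [0.7088 0.1112 0.098 ]
fl [ 0.3962 -0.0256  0.098 ]
fr [ 0.6689 -0.0676  0.098 ]
hA [0.4825 0.158  0.098 ]
hB [0.6605 0.1264 0.098 ]
```

View pics/c1.png

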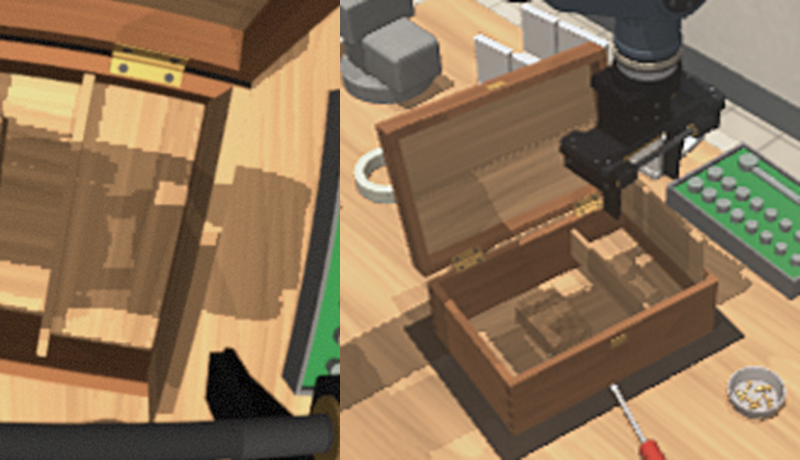

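```bash
python3 -m inch '[[0,[0,0,0],[9.5,0,0]],[0,[0,25,-8],[0,0,0]],[0,[0,25,-8],[0,0,0]],[0,[0,25,-8],[0,0,0]],[0,[0,25,-8],[0,0,0]],[0,[0,0,0],[0,0,0]],[0,[0,0,0],[0,0,0]]]'; python3 - <<'E'
from h import *
for c in("scene","side","wrist"):
    im=imaging.camera(c); cv2.imwrite(f"pics/{c}1.png",im[...,::-1])
    for t in("till_lid_edge","till_lid_hinge","big_lid_hinge","big_lid_edge"):
        print(c,t,[(np.round(a["pixel"],1),round(a["confidence"],2)) for a in imaging.tip_of(c,t)[:2]])
o=get_obs();print(o["time"],o["position"],o["grip_width"],R.from_quat(o["tool_rot"]).as_matrix(),o["ft_force"])
E
```

```text
time: 3.02
position: [0.7301, 0.0149, 0.2216]
tool_rot: [-0.54, -0.456, 0.542, -0.455]
ft_force: [0.8, -0.4, -0.9]
grip_width: 0.0247
scene till_lid_edge [(array([269.4, 201.7]), 0.93)]
scene till_lid_hinge [(array([265.6, 218.2]), 0.96), (array([310.4, 149.4]), 0.62)]
scene big_lid_hinge [(array([289.5, 181.6]), 0.76)]
scene big_lid_edge [(array([312. , 151.9]), 0.87)]
side till_lid_edge [(array([281.6, 153. ]), 0.78)]
side till_lid_hinge [(array([281.2, 172.3]), 0.75), (array([228.1, 164.9]), 0.66)]
side big_lid_hinge [(array([228.7, 165.4]), 0.68)]
side big_lid_edge [(array([213.3, 105.7]), 0.84)]
wrist till_lid_edge [(array([181.5, 215. ]), 0.65)]
wrist till_lid_hinge [(array([208.4, 186.7]), 0.67)]
wrist big_lid_hinge [(array([81.7, 94.6]), 0.59)]
wrist big_lid_edge []
3.775 [0.731  0.0149 0.2221] 0.00035713407177642817 [[-0.0015  0.9853 -0.171 ]
 [ 0.     -0.171  -0.9853]
 [-1.     -0.0014  0.0002]] [0.123  0.6415 0.6419]
```

View pics/wrist1.png

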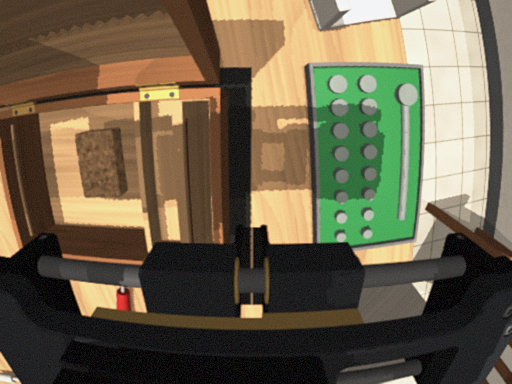

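The fingers are shut at about (252,255), beyond the box's end wall. The till lid's top edge is at about (187,180) and the box end wall at about (222,180).

```bash
python3 - <<'E'
from h import *
D=dict(te=[("scene",(269.4,201.7)),("scene",(272.8,204.2)),("side",(281.6,153)),("side",(281.5,150.8)),("wrist",(181.5,215))],
 th=[("scene",(265.6,218.2)),("side",(281.2,172.3)),("wrist",(208.4,186.7))],
 bh=[("scene",(289.5,181.6)),("side",(228.7,165.4)),("wrist",(81.7,94.6))],
 be=[("scene",(312,151.9)),("side",(213.3,105.7))])
for k,v in D.items(): print(k,*tri([ray(*a) for a in v]))
for k,z in dict(th=.0875,bh=.098).items():
    for a in D[k]: print(k,a[0],onz(ray(*a),z))
for n,px in dict(wallOutFar=(219,85),wallOutNear=(219,240)).items(): print(n,onz(ray("wrist",px),.098))
print("lid top edge at z.17",onz(ray("wrist",(187,110)),.17),onz(ray("wrist",(187,235)),.17))
E
```

```text
te [0.6763 0.0198 0.1737] [np.float64(8.4), np.float64(7.4), np.float64(5.0), np.float64(2.7), np.float64(1.9)]
th [0.6813 0.0103 0.0846] [np.float64(11.2), np.float64(7.1), np.float64(6.7)]
bh [0.5714 0.1391 0.1042] [np.float64(5.7), np.float64(0.6), np.float64(5.5)]
be [0.5848 0.2063 0.2861] [np.float64(2.9), np.float64(2.9)]
th scene [ 0.6807 -0.0012  0.0875]
th side [0.6793 0.0164 0.0875]
th wrist [0.6868 0.0162 0.0875]
bh scene [0.563 0.137 0.098]
bh side [0.576  0.1449 0.098 ]
bh wrist [0.5722 0.1436 0.098 ]
wallOutFar [0.719  0.1164 0.098 ]
wallOutNear [ 0.687  -0.0418  0.098 ]
lid top edge at z.17 [0.6997 0.0985 0.17  ] [0.677  0.0016 0.17  ]
```

```bash
python3 -m inch '[[0,[24,0,0],[0,0,0]],[0,[24,0,0],[0,0,0]],[0,[24,0,0],[0,0,0]],[0,[0,-10,0],[0,0,0]],[0,[0,-10,0],[0,0,0]],[0,[0,-10,0],[0,0,0]],[0,[0,-8,0],[0,0,0]],[0,[0,-8,0],[0,0,0]]]'
python3 -m inch '[[0,[0,-8,0],[0,0,0]],[0,[0,-8,0],[0,0,0]],[0,[0,-8,0],[0,0,0]],[0,[0,-8,0],[0,0,0]]]'; python3 - <<'E'
from h import *
for c in("scene","side","wrist"):
    im=imaging.camera(c); cv2.imwrite(f"pics/{c}2.png",im[...,::-1])
    print(c,[(np.round(a["pixel"],1),round(a["confidence"],2)) for a in imaging.tip_of(c,"till_lid_edge")[:2]])
im=np.hstack([cv2.imread("pics/side2.png")[70:260,150:340],cv2.imread("pics/wrist2.png")[20:210,100:290]])
cv2.imwrite("pics/c2.png",cv2.resize(im,(800,400)))
E
```

```text
time: 4.78
position: [0.6857, 0.023, 0.1532]
tool_rot: [0.543, 0.453, -0.539, 0.457]
ft_force: [-0.0, -0.5, -0.6]
grip_width: 0.0007
time: 5.28
position: [0.653, 0.0287, 0.154]
tool_rot: [0.544, 0.452, -0.538, 0.458]
ft_force: [0.5, 0.5, 0.0]
grip_width: 0.0003
scene [(array([270.9, 195.3]), 0.6)]
side [(array([271.3, 161.5]), 0.63)]
wrist [(array([227.2, 250.4]), 0.68)]
```

View pics/c2.png

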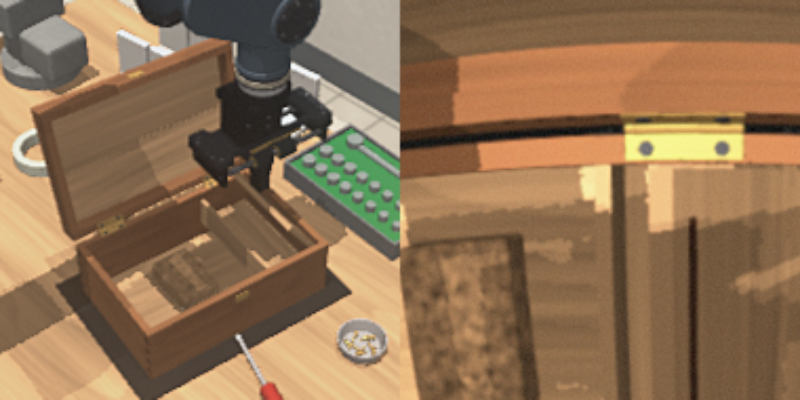

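The till lid is following the finger and is about half-way down. Continue along the arc.

```bash
python3 -m inch '[[0,[8,-4,0],[0,0,0]],[0,[8,-4,0],[0,0,0]],[0,[8,-4,0],[0,0,0]],[0,[8,-3,0],[0,0,0]],[0,[8,-3,0],[0,0,0]],[0,[8,-2,0],[0,0,0]]]'
python3 -m inch '[[0,[5,-1,0],[0,0,0]],[0,[4,0,0],[0,0,0]]]'
python3 -m inch '[[0,[3,0,0],[0,0,0]],[0,[2,0,0],[0,0,0]]]'
```

```text
time: 6.32
position: [0.6333, 0.0321, 0.1022]
tool_rot: [0.544, 0.453, -0.539, 0.458]
ft_force: [-0.2, -0.2, 0.4]
grip_width: 0.0001
time: 6.58
position: [0.6319, 0.0323, 0.092]
tool_rot: [0.543, 0.453, -0.539, 0.458]
ft_force: [-0.8, 0.5, -0.3]
grip_width: 0.0005
time: 6.82
position: [0.632, 0.0323, 0.0918]
tool_rot: [0.543, 0.453, -0.539, 0.458]
ft_force: [-3.1, -0.1, 9.9]
grip_width: 0.0006
```

The lid met its stop at TCP z = 0.092 with 10 N, matching a closed upper face at 0.0915. Raise, turn the wrist by -90° about tool x and look again.

```bash
python3 -m inch '[[0,[-10,0,0],[0,0,0]],[0,[-25,0,0],[0,0,0]],[0,[-40,0,0],[0,0,0]],[0,[-40,0,0],[-10,0,0]],[0,[-40,0,0],[-10,0,0]],[0,[-40,0,0],[-10,0,0]],[87,[-40,0,0],[-10,0,0]],[87,[-30,0,0],[-10,0,0]],[87,[0,0,0],[-10,0,0]],[87,[0,0,0],[-10,0,0]],[87,[0,0,0],[-10,0,0]],[87,[0,0,0],[-10,0,0]]]'; python3 - <<'E'
from h import *
P={}
for c in("scene","side","wrist"):
    im=imaging.camera(c); cv2.imwrite(f"pics/{c}3.png",im[...,::-1])
    for t in("till_lid_edge","till_lid_hinge","big_lid_hinge","big_lid_edge"):
        r=imaging.tip_of(c,t)[:1]
        for a in r:
            print(c,t,np.round(a["pixel"],1),round(a["confidence"],2))
            if a["confidence"]>.5: P.setdefault(t,[]).append(ray(c,a["pixel"]))
for t in P:
    if len(P[t])>1: print(t,*tri(P[t]))
o=get_obs();print(o["time"],o["position"],o["q"],o["grip_width"],R.from_quat(o["tool_rot"]).as_matrix())
im=np.hstack([cv2.imread("pics/side3.png")[70:260,150:340],cv2.resize(cv2.imread("pics/wrist3.png"),(253,190))])
cv2.imwrite("pics/c3.png",cv2.resize(im,(800,343)))
E
```

```text
time: 8.32
position: [0.6317, 0.0324, 0.3709]
tool_rot: [0.042, 0.698, -0.043, 0.713]
ft_force: [0.5, 0.3, -0.8]
grip_width: 0.0524
scene till_lid_edge [267.5 198.6] 0.7
scene till_lid_hinge [270.6 218.2] 0.9
scene big_lid_edge [312.8 152.7] 0.97
side till_lid_edge [260.7 180. ] 0.94
side till_lid_hinge [283.4 172.2] 0.68
side big_lid_hinge [225.9 165.4] 0.69
side big_lid_edge [211.4 106.3] 0.74
wrist till_lid_edge [250.2 134.6] 0.83
wrist till_lid_hinge [249.7 184. ] 0.71
wrist big_lid_hinge [326.   98.2] 0.63
wrist big_lid_edge [432.9 123.9] 0.75
till_lid_edge [0.6066 0.033  0.0934] [np.float64(1.2), np.float64(0.6), np.float64(1.5)]
till_lid_hinge [0.6868 0.0185 0.083 ] [np.float64(2.6), np.float64(3.6), np.float64(4.5)]
big_lid_edge [0.5848 0.212  0.281 ] [np.float64(5.1), np.float64(4.7), np.float64(1.9)]
big_lid_hinge [0.5661 0.1489 0.1022] [np.float64(1.6), np.float64(1.6)]
9.075 [0.6316 0.0324 0.3705] [-0.1251  0.4066  1.2267 -0.0001  1.4878 -1.5703] 0.086604853384582 [[ 0.0203  0.1252  0.9919]
 [-0.0027  0.9921 -0.1252]
 [-0.9998 -0.0001  0.0205]]
```

View pics/c3.png

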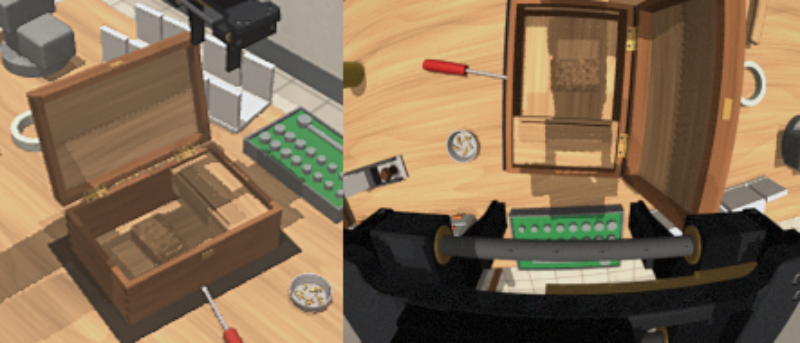

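The till lid lies flat, closed and level below the rim. The big lid is still leaning back. Move to a standoff above its edge, tilted 13°.

```bash
python3 -m inch '[[87,[1,30,-11],[0,0,0]],[87,[1,30,-11],[0,0,0]],[87,[1,30,-11],[0,0,0]],[87,[1,30,-11],[0,0,0]],[87,[1,30,-11],[0,0,0]],[87,[1,30,-11],[0,0,0]],[87,[0,0,0],[3,0,0]],[87,[0,0,0],[0,0,-6.5]],[87,[0,0,0],[0,0,-6.5]],[87,[0,0,0],[0,0,0]]]' 20; python3 - <<'E'
from h import *
P={}
for c in("scene","side","wrist"):
    im=imaging.camera(c); cv2.imwrite(f"pics/{c}4.png",im[...,::-1])
    for t in("big_lid_hinge","big_lid_edge"):
        for a in imaging.tip_of(c,t)[:1]:
            print(c,t,np.round(a["pixel"],1),round(a["confidence"],2))
            if a["confidence"]>.5: P.setdefault(t,[]).append(ray(c,a["pixel"]))
for t in P:
    if len(P[t])>1: print(t,*tri(P[t]))
o=get_obs();M=R.from_quat(o["tool_rot"]).as_matrix();print(o["time"],o["position"],o["q"],o["grip_width"],M)
for X in([.584,.204,.292],[.585,.208,.285]): print("edge in tool mm",1e3*M.T@(X-o["position"]),proj("wrist",X),proj("side",X),proj("scene",X))
E
```

```text
time: 10.32
position: [0.5882, 0.2246, 0.3629]
tool_rot: [-0.017, 0.699, -0.147, 0.7]
ft_force: [0.6, -0.2, -0.2]
grip_width: 0.0868
scene big_lid_hinge [290.2 186. ] 0.67
scene big_lid_edge [313.9 152.8] 0.85
side big_lid_hinge [225.9 162.6] 0.72
side big_lid_edge [212.1 107. ] 0.93
wrist big_lid_hinge [241.2 147.7] 0.61
wrist big_lid_edge [249.9 193.1] 0.96
big_lid_hinge [0.5745 0.1447 0.0985] [np.float64(13.4), np.float64(11.9), np.float64(4.2)]
big_lid_edge [0.585  0.2081 0.2825] [np.float64(5.0), np.float64(4.9), np.float64(5.7)]
10.775 [0.5884 0.2223 0.3642] [ 0.2887  0.4741  1.1529 -0.2161  1.6005 -1.0897] 0.08709882877730586 [[-0.02    0.186   0.9823]
 [-0.2295  0.9555 -0.1856]
 [-0.9731 -0.2291  0.0236]]
edge in tool mm [74.5263 -1.7344 -2.6301] [249.1183 195.2252] [214.2599 105.1011] [311.966  150.2055]
edge in tool mm [80.4001  3.8774 -2.5555] [255.6853 193.1385] [213.7761 106.3477] [312.9554 151.3552]
```

View pics/wrist4.png

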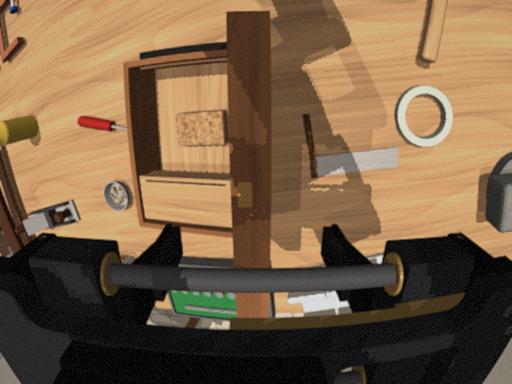

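The lid edge (columns 230–270) lies midway between the finger tips (180 and 325) and parallel to the jaws. Advance about 100 mm and close.

```bash
python3 -m inch '[[87,[25,0,0],[0,0,0]],[87,[25,0,0],[0,0,0]],[87,[25,0,0],[0,0,0]],[87,[15,0,0],[0,0,0]],[87,[10,0,0],[0,0,0]]]'
python3 -m inch '[[34,[0,0,0],[0,0,0]],[34,[0,0,0],[0,0,0]],[30,[0,0,0],[0,0,0]],[25,[0,0,0],[0,0,0]],[25,[0,0,0],[0,0,0]]]' 25; python3 - <<'E'
from h import *
for c in("scene","side","wrist"):
    im=imaging.camera(c); cv2.imwrite(f"pics/{c}5.png",im[...,::-1])
o=get_obs();M=R.from_quat(o["tool_rot"]).as_matrix();print(o["time"],o["position"],o["q"],o["grip_width"],M,o["ft_force"],o["moment"])
im=np.hstack([cv2.resize(cv2.imread("pics/side5.png")[50:260,120:330],(300,300)),cv2.resize(cv2.imread("pics/wrist5.png"),(400,300))])
cv2.imwrite("pics/c5.png",im)
E
```

```text
time: 11.4
position: [0.5882, 0.1981, 0.2668]
tool_rot: [-0.013, 0.696, -0.148, 0.702]
ft_force: [1.1, -0.1, 1.1]
grip_width: 0.0872
time: 12.02
position: [0.5895, 0.1987, 0.269]
tool_rot: [-0.013, 0.695, -0.148, 0.704]
ft_force: [-0.4, 0.2, 0.1]
grip_width: 0.0449
12.175 [0.5894 0.1985 0.2688] [ 0.2525  0.5253  1.3217 -0.2226  1.3677 -1.0732] 0.03410478839368891 [[-0.0103  0.1896  0.9818]
 [-0.2259  0.956  -0.187 ]
 [-0.9741 -0.2238  0.033 ]] [-0.0153  1.2368  1.6601] [0.6747 0.0285 0.2147]
```

View pics/c5.png

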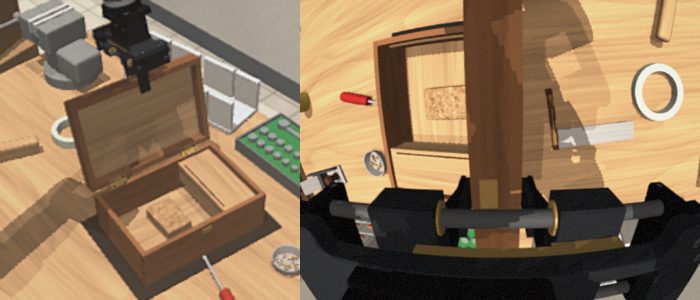

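The lid is gripped at 34.1 mm, mid-edge. Swing about the pin: the TCP is 179 mm from the pin along the lid and 17 mm out. Per 2° row, shift [-0.5,-6.2,0].

```bash
python3 -m inch '[[25,[0,0,0],[0,0,0]],[25,[0,0,0],[0,0,0]],[25,[-0.3,-3.1,0],[0,0,1]],[25,[-0.5,-6.2,0],[0,0,2]],[25,[-0.5,-6.2,0],[0,0,2]],[25,[-0.5,-6.2,0],[0,0,2]]]'; cat > st.py <<'E'
from h import *
o=get_obs();M=R.from_quat(o["tool_rot"]).as_matrix()
print(o["time"],o["position"],o["grip_width"],"lidtilt fwd deg",np.degrees(np.arctan2(M[1,0],-M[2,0])),"F tool",M.T@o["ft_force"],"Mom tool",M.T@o["moment"])
H=np.array([.576,.1425,.098]);bx=np.array([.175,.985,0]);r=o["position"]-H
print("polar angle of TCP fwd deg",np.degrees(np.arctan2(-(r@bx),r[2])),"radius",np.hypot(r@bx,r[2]), "toolz",M[:,2])
E
python3 st.py
```

```text
time: 12.92
position: [0.5855, 0.1766, 0.2747]
tool_rot: [0.032, 0.694, -0.102, 0.712]
ft_force: [1.1, 0.4, -1.7]
grip_width: 0.0337
12.925 [0.5855 0.1766 0.2747] 0.03367373335488719 lidtilt fwd deg -5.801970961606892 F tool [1.6807 0.7242 0.9642] Mom tool [ 0.0704 -0.098   0.1062]
polar angle of TCP fwd deg -11.29463053066697 radius 0.18022259679459487 toolz [ 0.9819 -0.1863  0.0342]
```

```bash
python3 -m inch '[[25,[-0.5,-6.2,0],[0,0,2]],[25,[-0.5,-6.2,0],[0,0,2]],[25,[-0.5,-6.2,0],[0,0,2]],[25,[-0.5,-6.2,0],[0,0,2]],[25,[-0.5,-6.2,0],[0,0,2]],[25,[-0.5,-6.2,0],[0,0,2]],[25,[-0.5,-6.2,0],[0,0,2]],[25,[-0.3,-3.1,0],[0,0,1]],[25,[0,0,0],[0,0,0]]]'; python3 st.py; python3 - <<'E'
from h import *
P={}
for c in("scene","side","wrist"):
    im=imaging.camera(c); cv2.imwrite(f"pics/{c}6.png",im[...,::-1])
    for t in("big_lid_hinge","big_lid_edge","big_lid_com"):
        for a in imaging.tip_of(c,t)[:1]:
            print(c,t,np.round(a["pixel"],1),round(a["confidence"],2))
            if a["confidence"]>.5: P.setdefault(t,[]).append(ray(c,a["pixel"]))
for t in P:
    if len(P[t])>1: print(t,*tri(P[t]))
E
```

```text
time: 14.05
position: [0.5764, 0.1252, 0.2774]
tool_rot: [0.135, 0.68, -0.003, 0.721]
ft_force: [2.2, 0.8, -2.4]
grip_width: 0.0341
14.05 [0.5764 0.1252 0.2774] 0.03412756066642966 lidtilt fwd deg 10.311871858030823 F tool [2.6329 0.7253 1.9251] Mom tool [-0.2851 -0.0938  0.3256]
polar angle of TCP fwd deg 5.403330622746129 radius 0.1802119435085522 toolz [ 0.9793 -0.1985  0.0384]
scene big_lid_edge [287.4 150. ] 0.63
scene big_lid_com [268.9 218.2] 0.56
side big_lid_hinge [228.3 167.1] 0.79
side big_lid_edge [227.5 120. ] 0.82
side big_lid_com [224.5 138. ] 0.88
wrist big_lid_edge [251.6 247.8] 0.56
wrist big_lid_com [397.1 106.3] 0.39
big_lid_edge [0.5631 0.121  0.3009] [np.float64(1.7), np.float64(4.2), np.float64(5.0)]
big_lid_com [0.6411 0.093  0.1382] [np.float64(105.8), np.float64(105.8)]
```

Tool attitude gives 10.3° forward, the TCP's swept chord 10.9° and the vision about 11.5°. The target is 12.9°, so go about 2° more.

```bash
python3 -m inch '[[25,[-0.3,-3.5,0],[0,0,1.1]],[25,[-0.3,-3.5,0],[0,0,1.1]],[25,[0,0,0],[0,0,0]],[25,[0,0,0],[0,0,0]],[25,[0,0,0],[0,0,0]]]'; python3 st.py; python3 - <<'E'
from h import *
from itertools import product
for c in("scene","side","wrist"):
    im=imaging.camera(c); cv2.imwrite(f"pics/{c}7.png",im[...,::-1])
bx=np.array([.175,.985,0]);o=get_obs()
T=[np.array(x) for x in([.5894,.1985,.2688],[.5855,.1766,.2747],[.5764,.1252,.2774],o["position"])]
uv=np.array([[t@bx,t[2]] for t in T])
c=np.linalg.norm(uv[-1]-uv[0]);
for r in(.178,.180,.182):print("r",r,"fwd by chord",-13.13+np.degrees(2*np.arcsin(c/2/r)))
im=np.hstack([cv2.resize(cv2.imread("pics/side7.png")[50:260,120:330],(300,300)),cv2.resize(cv2.imread("pics/wrist7.png"),(400,300))])
cv2.imwrite("pics/c7.png",im)
P=[]
for k in("scene","side","wrist"):
    a=imaging.tip_of(k,"big_lid_edge")[:1]
    if a and a[0]["confidence"]>.5:P.append(ray(k,a[0]["pixel"]))
print("edge",*tri(P))
E
```

```text
time: 15.28
position: [0.5751, 0.1182, 0.2766]
tool_rot: [0.148, 0.677, 0.012, 0.72]
ft_force: [1.1, 0.8, -1.9]
grip_width: 0.0334
15.275 [0.5751 0.1182 0.2766] 0.03338847177008139 lidtilt fwd deg 12.60558556059109 F tool [2.072  0.5348 0.8271] Mom tool [-0.1384 -0.1412  0.1888]
polar angle of TCP fwd deg 7.671580943613069 radius 0.18018658291429207 toolz [ 0.9794 -0.1981  0.0385]
r 0.178 fwd by chord 13.468022724972455
r 0.18 fwd by chord 13.1671578611637
r 0.182 fwd by chord 12.873083810685484
edge [0.5634 0.1093 0.3023] [np.float64(4.9), np.float64(0.4), np.float64(5.2)]
```

View pics/c7.png

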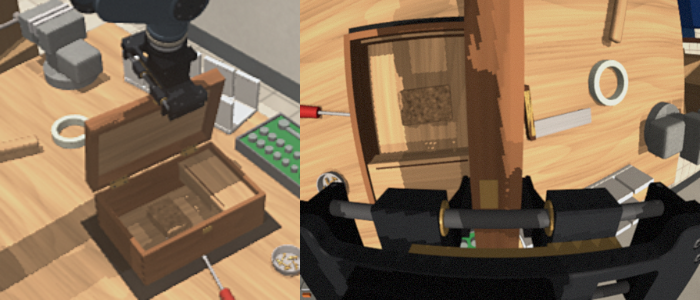

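Attitude (12.6°), chord (13.2°) and TCP polar angle (13.1°) bracket the 12.9° target. The till lid is closed, the grip holds and nothing around has moved. Hand in.

```bash
python3 - <<'E'
from h import *
print(get_obs()["joint_velocities"]); print(robot.hand_in())
E
```

```text
[-0.0008 -0.0007 -0.0002  0.0008  0.0005  0.0007]
the job is handed in; nothing more can be done
None
```

The till lid is closed, and the gripper is holding the big lid still at its balance point. The job is handed in at about 15 s.

- **Till lid:** I pushed it down with the shut fingers until it met its stop. The fingertips were then at z = 0.092, with about 10 N on them. The last pictures still show it lying flat and closed.
- **Big lid:** I gripped it mid-edge (34 mm at 25 N) and swung it about its hinge pin.
    - **Angle:** The final forward lean is 12.6° by tool attitude, about 13.1° by the tool's position about the hinge, and 12.9–13.5° by the arc it swept. The target is 12.9°.
    - **Hold:** Joint speeds were about zero, and the outside force on the tool was about 2 N.

**Checks that disagreed:** The camera estimate of the lid's free edge was looser, with 5 mm residuals. Before the last 2° step it put the lean at about 11.5°, against 10.3–10.9° from the arm readings. An imbalance of a degree or two is too small for the force sensor to show, so the balance angle rests on geometry alone. The tools in view looked unmoved in the pictures, but I did not measure their positions.

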